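Find the worn lead-screw drive by its free play and flag it

ROBOT

A 6-joint arm with a two-finger parallel gripper is mounted at the origin on a cart in front of the work surface, level with it; the furniture and walls round the work are solid. World frame = base frame: x ahead of the robot, y to its left, z up, the work surface at z = 0. Lengths are in m, angles in rad, forces in N, time in s.
With the tool pointing down it reaches from about 0.375 to 0.9 m from the base axis. Payload 3.1 kg.
Tool frame: the origin (TCP) lies at the centre of the arm's flange, where the gripper is bolted on; the fingertips stand tip_reach ahead of it and the grasp point (between the pads) lies 164 mm ahead of it (tip_reach is the distance from the TCP to the fingertips, in m); z points along the fingers, y is the direction in which the jaws open and shut (so a half turn about z gives the same grasp; the last joint's range is limited). The gripper opens to 87 mm and grips with 3 to 60 N. Pads are 19 mm wide; open, the fingers measure 117 mm over their backs; the gripper's body (75 mm by 190 mm) begins 51 mm behind the grasp point.
Start: joints at [1.171, 0.527, 1.433, -0, 1.181, -0.178], TCP at [0.137, 0.61, 0.405] pointing down, gripper open.
Joint ranges: [-3.08, 3.08], [-0.75, 2.2], [0.22, 2.44], [-1.43, 4.57], [0, 2.65], [-2.85, 2.85]. Speed limits (rad/s): [2.79, 2.79, 3.14, 3.14, 3.14, 3.14].

INTERFACE

Orientations are given as a unit quaternion [x, y, z, w].
In Python, from rig import get_obs, camera, hand_in, tip_reach gives the robot as it stands. The module is installed in compiled form; this text tells all that it offers.
- The arm moves only by the tool servo_tool, never from a script. Its argument "steps" is one flat list of numbers, 5 for each row, row after row: the finger opening in m, from 0 to 0.087, then the shift along the tool's x, y, z in m, then the turn about the tool's z in rad. A call has 1 to 12 rows; each row is the pose to reach, as a shift and turn from the pose commanded when the call began, along the tool's axes at that moment; what a row does not reach only later rows make up. A row lasts 1/8 s, in which the tool goes at most 62.5 mm and 10.7 degrees, less where a joint would pass 70% of its speed; a pose out of reach is approached as far as the arm can. A call with a gripper value outside its range is refused whole. The fingers move at their own pace and stop on an object; "force" is the grip in N (left out, the last holds). Time passes only in rows, so rows that repeat a pose let the fingers close. It gives the time, the measured TCP pose, the force and the opening at its end, in the units of the state.
- get_obs(): the state, without advancing time (a new reading comes with each control period).
- camera(name): name is "scene" or "top" or "wrist"; returns a dict with "pixels" (400x640x3 uint8, blue, green, red), "vertical_fov" (degrees; the focal length in pixels is half the picture's height over the tangent of half this angle, whatever the lens; pixels are square), "cx", "cy" (the principal point, pixels), "D" ([k1, k2, p1, p2, k3] as OpenCV has them; the pictures are not rectified), "T" (4x4, takes a point from camera to world coordinates). Camera axes: x right, y up, looking along -z (the intrinsics and any distortion apply to the point x, -y, -z); pixel columns grow to the right and rows downward; lengths in m; the calibration is good to about 2 mm. A picture is of the moment at which its call begins. There is no depth.
- hand_in(): hands the job in, once; it reports no verdict.
The state is a dict: "time": time; "q": joint angles; "joint_velocities": joint speeds; "joint_torque": joint torques, N m; "position": TCP position; "tool_rot": TCP orientation; "ft_force": force on the tool from outside, world axes, zero at the start; "moment": the same for the moment, N m; "grip_width": finger opening in m.
Only numpy, scipy, OpenCV 4.12 (cv2) and the standard library are available. Lean on these libraries where they do the work, as an engineer would, in place of code of your own. Each camera call takes 0.05 s, during which the arm holds its last target.

TASK

One of the three lead-screw drives has a worn nut: find it by rocking each carriage by its blue knob, first away from the robot until it just resists, then back towards the robot until it just resists, and comparing the free play (as soon as you have found one with clearly too much, the rest need not be tried). Feel for the resistance gently and never force a carriage: push it with no more than 15 N. Then slide the red flag tab of the worn drive all the way to its red mark, leave the other two flags at green, let go, and do not disturb the label roll, marker and timer.

Things in the scene. Friction and masses are not known exactly. Their poses are not given: they have to be found in the camera images.
- drive_a: one of three identical-looking lead-screw slide drives fixed to the worktop, 280 x 80 mm: black motor at the far end, white block at the near end. Origin: centre of the base plate's underside; x runs along the screw to the motor (away from the robot, within 0.3 rad), z up. Sound drives have 4 to 5 mm of free play end to end, the worn one 13 mm, inside and unseen; letters do not tell which.
- knob_a (a point): centre of the blue grip block (28 mm along the screw, 20 across; top 20 mm above this point, sides down to 23 mm below) on the grey carriage of this drive. It slides along the drive's x: inside its play almost freely (0.6 N), then against the nut, where resistance rises about 2.5 N per mm. It starts somewhere inside the play, at most 10 mm from either end of it.
- tab_a (a point): centre of the red flag tab (12 mm along the screw, 14 across; top 14 mm above this point, foot 18 mm below) on the white near block. It slides along the drive's x, 20 mm between stops, 1.5 N friction, and stays put. End nearest the robot, 102 mm on the -x side of the drive's origin, beside the green mark = in order; other end (82 mm), beside the red mark = worn.
- drive_b: one of three identical-looking lead-screw slide drives fixed to the worktop, 280 x 80 mm: black motor at the far end, white block at the near end. Origin: centre of the base plate's underside; x runs along the screw to the motor (away from the robot, within 0.3 rad), z up. Sound drives have 4 to 5 mm of free play end to end, the worn one 13 mm, inside and unseen; letters do not tell which.
- knob_b (a point): centre of the blue grip block (28 mm along the screw, 20 across; top 20 mm above this point, sides down to 23 mm below) on the grey carriage of this drive. It slides along the drive's x: inside its play almost freely (0.6 N), then against the nut, where resistance rises about 2.5 N per mm. It starts somewhere inside the play, at most 10 mm from either end of it.
- tab_b (a point): centre of the red flag tab (12 mm along the screw, 14 across; top 14 mm above this point, foot 18 mm below) on the white near block. It slides along the drive's x, 20 mm between stops, 1.5 N friction, and stays put. End nearest the robot, 102 mm on the -x side of the drive's origin, beside the green mark = in order; other end (82 mm), beside the red mark = worn.
- drive_c: one of three identical-looking lead-screw slide drives fixed to the worktop, 280 x 80 mm: black motor at the far end, white block at the near end. Origin: centre of the base plate's underside; x runs along the screw to the motor (away from the robot, within 0.3 rad), z up. Sound drives have 4 to 5 mm of free play end to end, the worn one 13 mm, inside and unseen; letters do not tell which.
- knob_c (a point): centre of the blue grip block (28 mm along the screw, 20 across; top 20 mm above this point, sides down to 23 mm below) on the grey carriage of this drive. It slides along the drive's x: inside its play almost freely (0.6 N), then against the nut, where resistance rises about 2.5 N per mm. It starts somewhere inside the play, at most 10 mm from either end of it.
- tab_c (a point): centre of the red flag tab (12 mm along the screw, 14 across; top 14 mm above this point, foot 18 mm below) on the white near block. It slides along the drive's x, 20 mm between stops, 1.5 N friction, and stays put. End nearest the robot, 102 mm on the -x side of the drive's origin, beside the green mark = in order; other end (82 mm), beside the red mark = worn.
- label_roll: bystander: white label roll lying flat, 58 mm across, 24 mm high; origin at its underside
- marker: bystander: black and white marker pen, 134 mm long; origin at its underside
- bench_timer: bystander: white bench timer, 64 x 64 x 22 mm; origin at its underside

How it is judged:
By the outcome, as a careful person would: the job done as asked, in the order asked, and still so for the second after the job is handed in, with the robot touching nothing.
It also fails if it takes over 61 s, if anything falls off the work surface, if the arm or the gripper's body presses on something with over 40 N, if the wrist force passes 120 N, or if a joint passes its speed limit or range.

## Working session

There is one attempt and no reset: what is moved stays moved. The work goes in short steps, Python scripts to look and compute and a tool call to move; the robot and the scene stay as the last step left them, time stands still between calls to the robot, and variables do not carry over. Pictures are saved under pics/ and viewed, and the job is handed in when it is done.

Besides the shell and the picture viewer there is one more tool, called after "Request:" as name(argument=value, ...) on one line, values as JSON. servo_tool: Moves the arm, as the interface text tells. Its arguments: {"type":"object","properties":{"steps":{"type":"array"},"force":{"type":"number"}},"required":["steps"]}

```bash
mkdir -p pics; cat > h.py <<'E'
import numpy as np, cv2
from rig import get_obs, camera, tip_reach
def K(c):
    f=200/np.tan(np.radians(c["vertical_fov"])/2)
    return np.array([[f,0,c["cx"]],[0,f,c["cy"]],[0,0,1.]])
def ray(c,px):
    p=cv2.undistortPoints(np.array([[px]],float),K(c),np.array(c["D"],float)).ravel()
    T=np.array(c["T"]); d=T[:3,:3]@np.array([p[0],-p[1],-1.]); return T[:3,3],d
def onz(c,px,z):
    o,d=ray(c,px); return o+d*(z-o[2])/d[2]
def proj(c,P):
    T=np.array(c["T"]); q=T[:3,:3].T@(np.array(P)-T[:3,3]); q=np.array([q[0],-q[1],-q[2]])
    return cv2.projectPoints(q.reshape(1,1,3),np.zeros(3),np.zeros(3),K(c),np.array(c["D"],float))[0].ravel()
E
python3 - <<'E'
from h import *
import pickle
o=get_obs();print({k:np.round(v,4) for k,v in o.items()}); print(tip_reach() if callable(tip_reach) else tip_reach)
for n in("scene","top"):
    c=camera(n);cv2.imwrite(f"pics/{n}0.png",c["pixels"]);pickle.dump(c,open(n+".pkl","wb"))
    print(n,np.round(c["T"],3).tolist(),c["vertical_fov"],c["D"])
E
```

```text
{'time': np.float64(0.0), 'q': array([ 1.1705,  0.5285,  1.4339, -0.    ,  1.1814, -0.1785]), 'joint_velocities': array([0.0002, 0.0003, 0.0009, 0.0016, 0.0012, 0.0012]), 'joint_torque': array([ 2.00000e-04, -4.40042e+01, -1.76589e+01,  6.33000e-02,
        5.82000e-02, -1.00000e-04]), 'position': array([0.1373, 0.6094, 0.4038]), 'tool_rot': array([ 1.107e-01,  9.939e-01, -1.100e-03, -3.000e-04]), 'ft_force': array([ 0.4289, -0.6636,  0.0095]), 'moment': array([-0.0396,  0.0134, -0.0107]), 'grip_width': np.float64(0.087)}
0.1822
scene [[0.92, 0.2, -0.337, 0.177], [-0.392, 0.498, -0.774, -0.8], [0.013, 0.844, 0.536, 0.539], [0.0, 0.0, 0.0, 1.0]] 55.95874025578881 [-0.08295976  0.          0.          0.          0.        ]
top [[-0.008, 0.981, -0.196, 0.235], [-1.0, -0.008, -0.002, -0.158], [-0.003, 0.196, 0.981, 1.284], [0.0, 0.0, 0.0, 1.0]] 49.84713023402689 [-0.1153909  0.         0.         0.         0.       ]
```

View pics/top0.png

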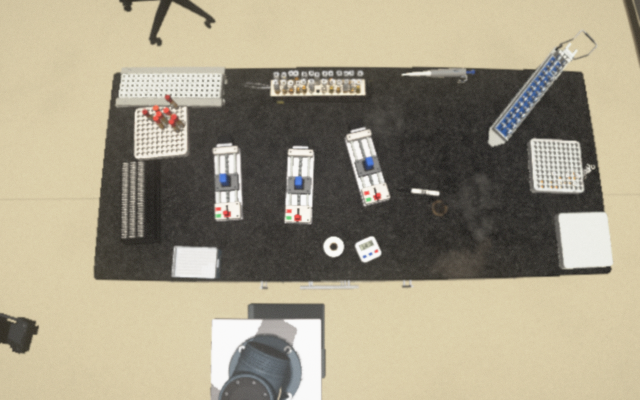

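View pics/scene0.png

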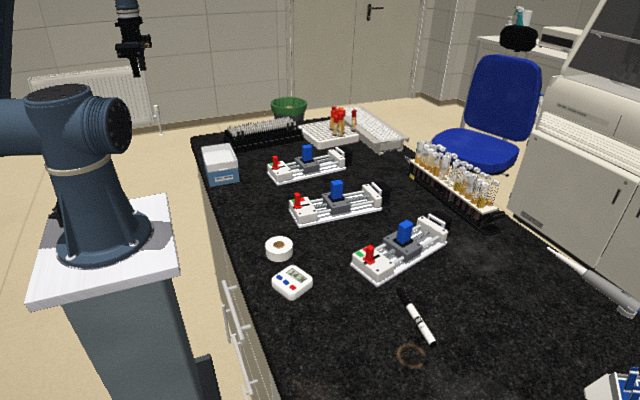

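The top view shows three drives with blue knobs near (224,181), (299,183) and (368,163), and red tabs near (226,212), (297,217) and (379,196). The label roll is at (333,246), the timer at (368,249) and the marker at (425,191). I'll measure these next.

```bash
cat > m.py <<'E'
from h import *
import pickle
def blobs(c,col,roi,amin):
    im=c["pixels"]; hsv=cv2.cvtColor(im,cv2.COLOR_BGR2HSV)
    if col=="blue": m=cv2.inRange(hsv,(105,130,50),(125,255,255))
    else: m=cv2.inRange(hsv,(0,150,70),(6,255,255))|cv2.inRange(hsv,(174,150,70),(180,255,255))
    r=np.zeros_like(m);x0,y0,x1,y1=roi;r[y0:y1,x0:x1]=1;m=m*r
    n,l,s,ce=cv2.connectedComponentsWithStats(m)
    return [(s[i].tolist(),ce[i].round(1).tolist()) for i in range(1,n) if s[i][4]>=amin]
if __name__=="__main__":
    t=pickle.load(open("top.pkl","rb"));s=pickle.load(open("scene.pkl","rb"))
    for col in("blue","red"):
        print(col);
        for b in blobs(t,col,(200,120,400,230),4): print(" top",b, onz(t,b[1],.05).round(3))
        for b in blobs(s,col,(240,130,460,290),8): print(" sc",b)
    cv2.imwrite("pics/tz.png",cv2.resize(t["pixels"][120:230,200:400],None,fx=4,fy=4,interpolation=cv2.INTER_CUBIC))
    cv2.imwrite("pics/sz.png",cv2.resize(s["pixels"][135:290,255:455],None,fx=3.8,fy=3.8,interpolation=cv2.INTER_CUBIC))
E
python3 m.py
```

```text
blue
 top ([366, 158, 7, 9, 54], [368.9, 161.8]) [ 0.605 -0.308  0.05 ]
 top ([220, 174, 7, 9, 52], [223.1, 178.2]) [0.559 0.127 0.05 ]
 top ([295, 177, 7, 9, 57], [298.1, 181.1]) [ 0.547 -0.097  0.05 ]
 sc ([432, 130, 28, 29, 476], [449.0, 140.8])
 sc ([301, 144, 12, 17, 177], [306.8, 152.0])
 sc ([451, 158, 4, 4, 9], [452.2, 159.4])
 sc ([330, 179, 14, 21, 245], [336.2, 188.7])
 sc ([396, 220, 18, 24, 308], [404.1, 231.2])
 sc ([277, 275, 5, 4, 15], [278.9, 276.7])
 sc ([283, 280, 6, 4, 18], [285.3, 281.6])
red
 top ([365, 192, 3, 2, 5], [366.2, 192.6]) [ 0.511 -0.297  0.05 ]
 top ([374, 194, 6, 5, 24], [376.8, 196.1]) [ 0.5   -0.328  0.05 ]
 top ([217, 208, 3, 2, 6], [218.0, 208.5]) [0.467 0.139 0.05 ]
 top ([224, 211, 6, 6, 21], [226.6, 213.5]) [0.452 0.113 0.05 ]
 top ([288, 210, 3, 2, 5], [288.8, 210.6]) [ 0.459 -0.07   0.05 ]
 top ([295, 215, 5, 6, 26], [297.0, 217.5]) [ 0.438 -0.094  0.05 ]
 sc ([272, 155, 8, 14, 80], [275.1, 161.6])
 sc ([294, 192, 10, 17, 114], [297.5, 199.7])
 sc ([363, 244, 12, 20, 156], [369.0, 253.8])
 sc ([290, 285, 6, 5, 20], [292.4, 287.0])
```

View pics/tz.png

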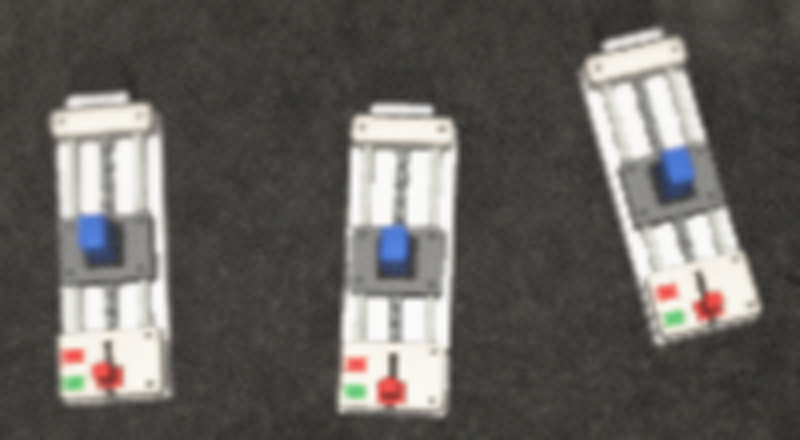

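View pics/sz.png

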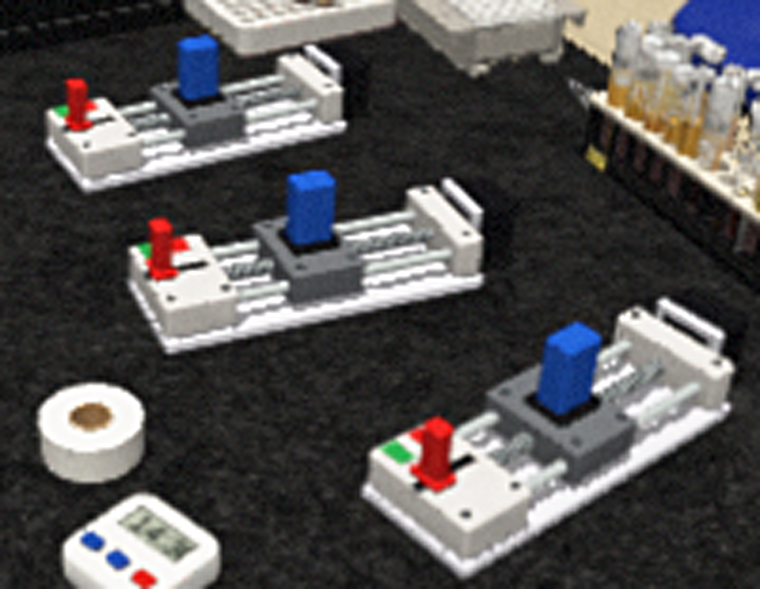

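```bash
cat > tri.py <<'E'
from h import *
import pickle
t=pickle.load(open("top.pkl","rb"));s=pickle.load(open("scene.pkl","rb"))
def tri(a,b):
    o1,d1=ray(t,a);o2,d2=ray(s,b)
    d1/=np.linalg.norm(d1);d2/=np.linalg.norm(d2)
    u,v=np.linalg.lstsq(np.c_[d1,-d2],o2-o1,rcond=None)[0]
    p,q=o1+u*d1,o2+v*d2
    return ((p+q)/2).round(4),round(np.linalg.norm(p-q)*1e3,1)
if __name__=="__main__":
    for n,kt,ks,tt,ts in(("left",(223.1,178.2),(306.8,152),(226.6,213.5),(275.1,161.6)),
     ("mid",(298.1,181.1),(336.2,188.7),(297,217.5),(297.5,199.7)),
     ("right",(368.9,161.8),(404.1,231.2),(376.8,196.1),(369,253.8))):
        k,ek=tri(kt,ks);b,eb=tri(tt,ts);d=k-b
        print(n,"knob",k,ek,"tab",b,eb,"yaw?",np.arctan2(d[1],d[0]).round(3))
    # drive axes from block corners in zoomed top view (zoom 4, off 200,120), plane guess z=.04
    Z={"left":[(53,125),(60,395),(150,120),(158,395)],"mid":[(352,130),(340,408),(455,130),(442,410)],"right":[(588,80),(655,335),(683,52),(757,310)]}
    for n,v in Z.items():
        P=[onz(t,(200+(x-1.5)/4,120+(y-1.5)/4),.04) for x,y in v]
        print(n,[p[:2].round(3).tolist() for p in P],[np.arctan2(*(P[i]-P[i+1])[[1,0]]).round(3) for i in(0,2)])
E
python3 tri.py
```

```text
left knob [0.5558 0.1231 0.0655] 2.6 tab [0.4529 0.1101 0.0593] 5.4 yaw? 0.126
mid knob [ 0.5439 -0.0977  0.0664] 1.4 tab [ 0.4406 -0.0948  0.0568] 6.8 yaw? -0.028
right knob [ 0.6    -0.3059  0.067 ] 0.3 tab [ 0.5014 -0.3281  0.0552] 5.2 yaw? 0.221
left [[0.648, 0.164], [0.439, 0.15], [0.65, 0.09], [0.439, 0.077]] [np.float64(0.068), np.float64(0.059)]
mid [[0.641, -0.064], [0.428, -0.057], [0.64, -0.142], [0.426, -0.131]] [np.float64(-0.035), np.float64(-0.05)]
right [[0.679, -0.244], [0.481, -0.289], [0.701, -0.317], [0.499, -0.365]] [np.float64(0.224), np.float64(0.234)]
```

Request:
servo_tool(steps=[0.087,-0.515,-0.382,0.07,-0.285,0.087,-0.515,-0.382,0.07,-0.285,0.087,-0.515,-0.382,0.07,-0.285,0.087,-0.515,-0.382,0.07,-0.285,0.087,-0.515,-0.382,0.07,-0.285,0.087,-0.515,-0.382,0.07,-0.285,0.087,-0.515,-0.382,0.07,-0.285,0.087,-0.515,-0.382,0.07,-0.285,0.087,-0.515,-0.382,0.07,-0.285,0.087,-0.515,-0.382,0.07,-0.285,0.087,-0.515,-0.382,0.07,-0.285,0.087,-0.515,-0.382,0.07,-0.285])

```text
time: 1.6
position: [0.5562, 0.1228, 0.3342]
tool_rot: [-0.03, 1.0, 0.0, -0.001]
ft_force: [-0.2, 0.2, 0.1]
grip_width: 0.0869
```

```bash
python3 - <<'E'
from h import *
import pickle
from scipy.spatial.transform import Rotation as R
c=camera("wrist");pickle.dump(c,open("w1.pkl","wb"));cv2.imwrite("pics/w1.png",c["pixels"])
o=get_obs();print(o["time"],o["position"].round(4),R.from_quat(o["tool_rot"]).as_matrix().round(3).tolist(),o["ft_force"].round(2));print(np.round(c["T"],3).tolist())
E
```

```text
1.65 [0.5551 0.124  0.3343] [[-0.998, -0.062, -0.002], [-0.062, 0.998, 0.001], [0.002, 0.001, -1.0]] [-0.86 -0.42  0.28]
[[-0.06, -0.966, -0.25, 0.487], [0.998, -0.058, -0.016, 0.12], [0.001, -0.251, 0.968, 0.315], [0.0, 0.0, 0.0, 1.0]]
```

View pics/w1.png

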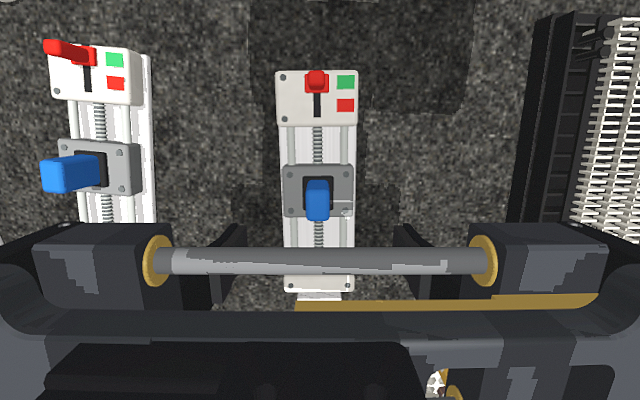

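```bash
python3 - <<'E'
from h import *
import pickle
c=pickle.load(open("w1.pkl","rb"))
cv2.imwrite("pics/w1z.png",cv2.resize(c["pixels"][60:245,265:370],None,fx=3.2,fy=3.2,interpolation=cv2.INTER_CUBIC))
E
```

```text
(no output)
```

View pics/w1z.png

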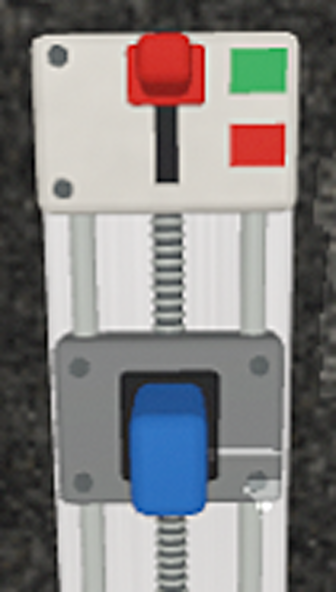

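```bash
python3 - <<'E'
from h import *
import pickle
c=pickle.load(open("w1.pkl","rb"))
f=lambda x,y,z:onz(c,(265+(x+.5)/3.2-.5,60+(y+.5)/3.2-.5),z).round(4)
for z in(.08,.086,.09): print(z,f(131,466,z),f(208,466,z),f(170,418,z),f(170,515,z))
print("screw",f(167,215,.03),f(172,590,.03),"slot",f(168,183,.043),"greenmark",f(258,72,.043),f(258,145,.043), "block edges",f(35,60,.043),f(296,60,.043))
print("tabtop", f(163,62,.07))
a,b=f(167,215,.03),f(172,590,.03);print(np.arctan2(b[1]-a[1],b[0]-a[0]))
a,b=f(44,212,.005),f(62,590,.005);print(a,b,np.arctan2(b[1]-a[1],b[0]-a[0]))
a,b=f(295,212,.005),f(287,590,.005);print(a,b,np.arctan2(b[1]-a[1],b[0]-a[0]))
E
```

```text
0.08 [0.555 0.112 0.08 ] [0.5538 0.1321 0.08  ] [0.5415 0.1215 0.08  ] [0.5679 0.123  0.08  ]
0.086 [0.5532 0.1122 0.086 ] [0.5521 0.1318 0.086 ] [0.5401 0.1214 0.086 ] [0.5658 0.1229 0.086 ]
0.09 [0.5521 0.1124 0.09  ] [0.5509 0.1316 0.09  ] [0.5392 0.1214 0.09  ] [0.5644 0.1229 0.09  ]
screw [0.4913 0.1173 0.03  ] [0.6111 0.1259 0.03  ] slot [0.4824 0.1172 0.043 ] greenmark [0.4514 0.1401 0.043 ] [0.4706 0.1417 0.043 ] block edges [0.452 0.079 0.043] [0.4477 0.1502 0.043 ]
tabtop [0.4541 0.1145 0.07  ]
0.07166337887632439
[0.4931 0.0774 0.005 ] [0.6243 0.0871 0.005 ] 0.07379865919853341
[0.4883 0.1584 0.005 ] [0.6195 0.1676 0.005 ] 0.07000735717544404
```

Request:
servo_tool(steps=[0.05,0.003,-0.001,0.05,-0.01,0.05,0.003,-0.001,0.09,-0.01,0.05,0.003,-0.001,0.101,-0.01,0.05,0.003,-0.001,0.101,-0.01], force=12)

```text
time: 2.15
position: [0.5522, 0.1238, 0.2338]
tool_rot: [-0.037, 0.999, 0.0, -0.001]
ft_force: [-0.7, 0.6, 0.2]
grip_width: 0.0558
```

```bash
python3 - <<'E'
from h import *
c=camera("wrist");cv2.imwrite("pics/w2.png",c["pixels"])
o=get_obs();print(o["time"],o["position"].round(4),o["ft_force"].round(2),o["grip_width"])
E
```

```text
2.2 [0.5528 0.1235 0.2347] [1.16 0.21 0.89] 0.053146645246636336
```

View pics/w2.png

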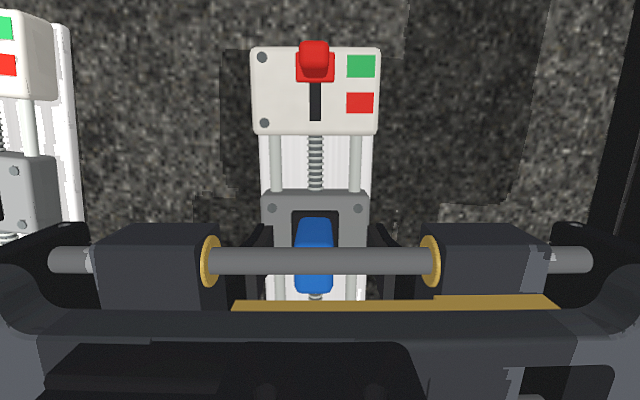

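The knob at (314,255) sits between the fingers at about (262) and (378). I'll close on it.

Request:
servo_tool(steps=[0.015,0,0,0,0,0.015,0,0,0,0,0.015,0,0,0,0,0.015,0,0,0,0,0.015,0,0,0,0,0.015,0,0,0,0])

```text
time: 2.95
position: [0.5533, 0.1212, 0.2342]
tool_rot: [-0.037, 0.999, -0.001, 0.0]
ft_force: [-0.5, -6.1, 2.5]
grip_width: 0.0199
```

Request:
servo_tool(steps=[0.015,-0.001,0,0,0,0.015,-0.002,0,0,0,0.015,-0.002,0,0,0])

```text
time: 3.32
position: [0.5551, 0.1213, 0.2343]
tool_rot: [-0.037, 0.999, -0.001, 0.0]
ft_force: [-0.2, -7.1, 3.0]
grip_width: 0.0201
```

Request:
servo_tool(steps=[0.015,-0.001,-0.002,0,0,0.015,-0.002,-0.002,0,0,0.015,-0.002,-0.002,0,0])

```text
time: 3.7
position: [0.5564, 0.1208, 0.2342]
tool_rot: [-0.037, 0.999, 0.0, -0.001]
ft_force: [-3.1, -0.2, 6.4]
grip_width: 0.0201
```

Request:
servo_tool(steps=[0.015,-0.001,0,0,0,0.015,-0.002,0,0,0,0.015,-0.002,0,0,0])

```text
time: 4.08
position: [0.5576, 0.1209, 0.2342]
tool_rot: [-0.037, 0.999, -0.0, -0.002]
ft_force: [-3.5, -1.8, 6.8]
grip_width: 0.0202
```

Request:
servo_tool(steps=[0.015,-0.001,0,0,0,0.015,-0.002,0,0,0,0.015,-0.002,0,0,0])

```text
time: 4.45
position: [0.5589, 0.121, 0.2342]
tool_rot: [-0.037, 0.999, -0.0, -0.004]
ft_force: [-6.4, -2.4, 9.5]
grip_width: 0.0195
```

```bash
python3 - <<'E'
from h import *
c=camera("wrist");cv2.imwrite("pics/w3.png",c["pixels"])
o=get_obs();print(o["time"],o["position"].round(4),o["ft_force"].round(2),o["moment"].round(2),o["grip_width"])
E
```

```text
4.5 [0.5588 0.121  0.2341] [-6.28 -2.58  9.75] [-0.32  1.05 -0.05] 0.020199037684651398
```

View pics/w3.png

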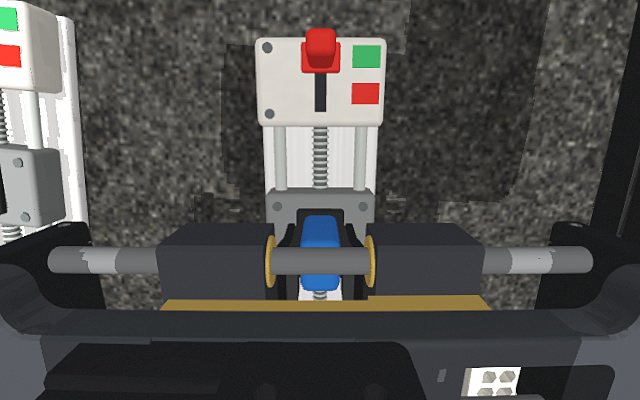

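Pushing away gives 6.3 N at x = 0.5589, so the far end is about 0.5565. Now I'll pull back.

Request:
servo_tool(steps=[0.015,0.001,0,0,0,0.015,0.002,0,0,0,0.015,0.003,0,0,0,0.015,0.004,0,0,0,0.015,0.005,0,0,0,0.015,0.005,0,0,0])

```text
time: 5.25
position: [0.5557, 0.1208, 0.2342]
tool_rot: [-0.037, 0.999, 0.0, -0.001]
ft_force: [-1.4, -0.4, 6.7]
grip_width: 0.0199
```

Request:
servo_tool(steps=[0.015,0.001,0,0,0,0.015,0.002,0,0,0,0.015,0.002,0,0,0])

```text
time: 5.62
position: [0.5545, 0.1207, 0.2342]
tool_rot: [-0.037, 0.999, 0.0, 0.001]
ft_force: [0.1, -1.1, 5.2]
grip_width: 0.02
```

Request:
servo_tool(steps=[0.015,0.001,0,0,0,0.015,0.002,0,0,0,0.015,0.002,0,0,0])

```text
time: 6.0
position: [0.5525, 0.1205, 0.2341]
tool_rot: [-0.036, 0.999, 0.0, 0.001]
ft_force: [0.3, -0.5, 6.1]
grip_width: 0.02
```

Request:
servo_tool(steps=[0.015,0.001,0,0,0,0.015,0.002,0,0,0,0.015,0.002,0,0,0])

```text
time: 6.38
position: [0.5505, 0.1204, 0.2342]
tool_rot: [-0.037, 0.999, 0.0, 0.001]
ft_force: [0.1, 0.5, 6.0]
grip_width: 0.0199
```

Request:
servo_tool(steps=[0.015,0.001,0,0,0,0.015,0.002,0,0,0,0.015,0.002,0,0,0])

```text
time: 6.75
position: [0.549, 0.1203, 0.2342]
tool_rot: [-0.037, 0.999, 0.0, 0.002]
ft_force: [1.9, 1.1, 4.2]
grip_width: 0.0196
```

Request:
servo_tool(steps=[0.015,0.001,0,0,0,0.015,0.002,0,0,0,0.015,0.002,0,0,0])

```text
time: 7.12
position: [0.5474, 0.1202, 0.2341]
tool_rot: [-0.036, 0.999, 0.0, 0.002]
ft_force: [5.4, 1.0, 4.4]
grip_width: 0.0202
```

Request:
servo_tool(steps=[0.015,0.001,0,0,0,0.015,0.002,0,0,0,0.015,0.002,0,0,0])

```text
time: 7.5
position: [0.5462, 0.1201, 0.2342]
tool_rot: [-0.036, 0.999, 0.0, 0.004]
ft_force: [7.3, 3.0, 2.0]
grip_width: 0.0201
```

Correcting for tool tilt under load (about 1.3 mm each way), the left drive's play is about 5 mm, so it is sound. I'll release and move to the middle drive.

Request:
servo_tool(steps=[0.015,-0.003,0,0,0,0.05,-0.003,0,0,0,0.05,-0.003,0,0,0,0.05,-0.003,0,0,0,0.05,-0.003,0,-0.05,0,0.05,-0.003,0,-0.1,0,0.05,-0.003,0,-0.1,0])

```text
time: 8.38
position: [0.5479, 0.1202, 0.3373]
tool_rot: [-0.037, 0.999, -0.0, 0.004]
ft_force: [-0.2, -0.1, 0.2]
grip_width: 0.0495
```

Request:
servo_tool(steps=[0.05,0.01,-0.219,0,0.117,0.05,0.01,-0.219,0,0.117,0.05,0.01,-0.219,0,0.117,0.05,0.01,-0.219,0,0.117,0.05,0.01,-0.219,0,0.117,0.05,0.01,-0.219,0,0.117])

```text
time: 9.12
position: [0.5523, -0.0984, 0.3327]
tool_rot: [0.022, 1.0, 0.001, -0.001]
ft_force: [-0.6, -0.3, -0.4]
grip_width: 0.0501
```

```bash
cat > look.py <<'E'
from h import *
import pickle,sys
from scipy.spatial.transform import Rotation as R
n=sys.argv[1]
c=camera("wrist");pickle.dump(c,open(n+".pkl","wb"));cv2.imwrite(f"pics/{n}.png",c["pixels"])
o=get_obs();M=R.from_quat(o["tool_rot"]).as_matrix()
print(o["time"],"tcp",o["position"].round(4),"grasp",(o["position"]+.164*M[:,2]).round(4),"fwdyaw",np.arctan2(M[0,1],M[1,1]).round(4)*-1,"F",o["ft_force"].round(2),o["grip_width"])
E
python3 look.py w4
```

```text
9.175 tcp [ 0.5525 -0.0979  0.3329] grasp [ 0.5521 -0.0977  0.1689] fwdyaw -0.0429 F [ 0.24 -0.18 -0.45] 0.0497457661805473
```

View pics/w4.png

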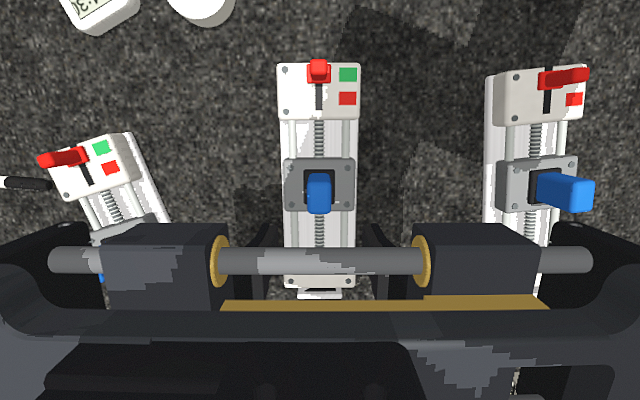

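```bash
python3 - <<'E'
from h import *
import pickle
c=pickle.load(open("w4.pkl","rb"));im=c["pixels"]
hsv=cv2.cvtColor(im,cv2.COLOR_BGR2HSV);m=cv2.inRange(hsv,(105,130,50),(125,255,255))[150:230,290:350]
for y in range(10,66,4):
    xs=np.flatnonzero(m[y]); print(y+150, (xs.min()+290,xs.max()+290) if len(xs) else None, hsv[y+150,318,2])
for px in[(319.,198),(319,185),(319,213)]: print(onz(c,px,.086).round(4))
a,b=onz(c,(319.5,123),.03),onz(c,(319.5,240),.03);print(np.arctan2(b[1]-a[1],b[0]-a[0]))
a,b=onz(c,(282,123),.005),onz(c,(286,240),.005);print(np.arctan2(b[1]-a[1],b[0]-a[0]))
a,b=onz(c,(360,123),.005),onz(c,(357,240),.005);print(np.arctan2(b[1]-a[1],b[0]-a[0]))
E
```

```text
160 None 122
164 None 128
168 None 139
172 None 43
176 (np.int64(309), np.int64(329)) 141
180 (np.int64(308), np.int64(330)) 139
184 (np.int64(307), np.int64(331)) 183
188 (np.int64(306), np.int64(331)) 189
192 (np.int64(307), np.int64(331)) 187
196 (np.int64(307), np.int64(331)) 186
200 (np.int64(307), np.int64(331)) 185
204 (np.int64(307), np.int64(330)) 184
208 (np.int64(307), np.int64(330)) 184
212 (np.int64(309), np.int64(328)) 172
[ 0.5417 -0.0971  0.086 ]
[ 0.531  -0.0966  0.086 ]
[ 0.5543 -0.0977  0.086 ]
-0.0444846404347909
-0.040903728754369935
-0.036704387411496696
```

The middle knob is at about (0.5425, -0.097), seen at pixel (319,198), and its yaw of -0.042 matches the tool's.

Request:
servo_tool(steps=[0.05,0.01,0,0.03,0,0.05,0.01,0,0.07,0,0.05,0.01,0,0.098,0,0.05,0.01,0,0.098,0,0.015,0.01,0,0.098,0,0.015,0.01,0,0.098,0,0.015,0.01,0,0.098,0,0.015,0.01,0,0.098,0,0.015,0.01,0,0.098,0,0.015,0.01,0,0.098,0])

```text
time: 10.42
position: [0.5433, -0.0985, 0.2365]
tool_rot: [0.022, 1.0, -0.0, 0.0]
ft_force: [-0.6, 2.4, 6.4]
grip_width: 0.0202
```

```bash
python3 look.py w5
```

```text
10.475 tcp [ 0.5433 -0.0985  0.2365] grasp [ 0.5434 -0.0985  0.0725] fwdyaw -0.0439 F [-1.22  1.96  6.71] 0.01955099098107367
```

View pics/w5.png

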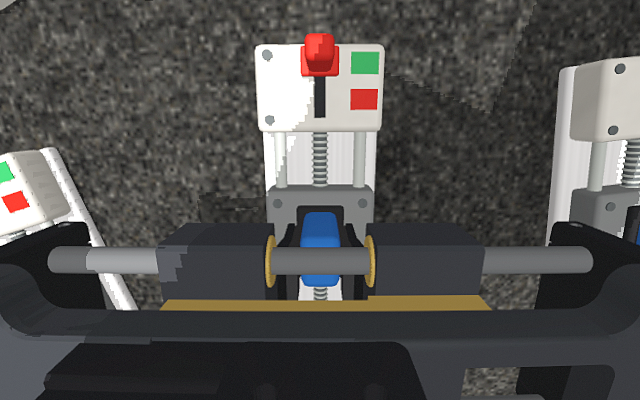

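The knob at (320,248) is held squarely. I'll rock it away first.

Request:
servo_tool(steps=[0.015,-0.001,0,0,0,0.015,-0.002,0,0,0,0.015,-0.003,0,0,0,0.015,-0.003,0,0,0])

```text
time: 10.98
position: [0.5463, -0.0986, 0.2365]
tool_rot: [0.022, 1.0, -0.0, 0.001]
ft_force: [0.1, 1.9, 5.8]
grip_width: 0.0197
```

Request:
servo_tool(steps=[0.015,-0.001,0,0,0,0.015,-0.002,0,0,0,0.015,-0.002,0,0,0])

```text
time: 11.35
position: [0.5483, -0.0987, 0.2365]
tool_rot: [0.022, 1.0, -0.0, 0.001]
ft_force: [-0.6, 1.4, 4.9]
grip_width: 0.0198
```

Request:
servo_tool(steps=[0.015,-0.001,0,0,0,0.015,-0.002,0,0,0,0.015,-0.002,0,0,0])

```text
time: 11.72
position: [0.5502, -0.0988, 0.2365]
tool_rot: [0.022, 1.0, 0.0, 0.0]
ft_force: [-0.0, 2.0, 5.3]
grip_width: 0.0201
```

7 mm of free travel already. I'll continue until it resists.

Request:
servo_tool(steps=[0.015,-0.001,0,0,0,0.015,-0.002,0,0,0,0.015,-0.002,0,0,0])

```text
time: 12.1
position: [0.5515, -0.0989, 0.2365]
tool_rot: [0.022, 1.0, 0.0, -0.001]
ft_force: [-1.4, 1.3, 8.1]
grip_width: 0.0196
```

Request:
servo_tool(steps=[0.015,-0.001,0,0,0,0.015,-0.002,0,0,0,0.015,-0.002,0,0,0])

```text
time: 12.48
position: [0.5528, -0.0989, 0.2365]
tool_rot: [0.022, 1.0, 0.0, -0.002]
ft_force: [-5.3, 0.4, 10.5]
grip_width: 0.0201
```

Request:
servo_tool(steps=[0.015,0.002,0,0,0,0.015,0.004,0,0,0,0.015,0.006,0,0,0,0.015,0.008,0,0,0,0.015,0.01,0,0,0,0.015,0.01,0,0,0])

```text
time: 13.22
position: [0.5442, -0.0985, 0.2364]
tool_rot: [0.022, 1.0, -0.0, 0.0]
ft_force: [1.2, 1.9, 6.2]
grip_width: 0.0203
```

Request:
servo_tool(steps=[0.015,0.001,0,0,0,0.015,0.002,0,0,0,0.015,0.002,0,0,0])

```text
time: 13.6
position: [0.5424, -0.0985, 0.2364]
tool_rot: [0.022, 1.0, -0.0, 0.001]
ft_force: [0.1, 1.8, 6.3]
grip_width: 0.0196
```

Request:
servo_tool(steps=[0.015,0.001,0,0,0,0.015,0.002,0,0,0,0.015,0.002,0,0,0])

```text
time: 13.98
position: [0.5404, -0.0984, 0.2364]
tool_rot: [0.022, 1.0, -0.0, 0.001]
ft_force: [0.3, 2.7, 5.8]
grip_width: 0.0197
```

Request:
servo_tool(steps=[0.015,0.001,0,0,0,0.015,0.002,0,0,0,0.015,0.002,0,0,0])

```text
time: 14.35
position: [0.5384, -0.0983, 0.2365]
tool_rot: [0.022, 1.0, -0.0, 0.001]
ft_force: [-0.2, 2.4, 6.8]
grip_width: 0.0196
```

Request:
servo_tool(steps=[0.015,0.001,0,0,0,0.015,0.002,0,0,0,0.015,0.002,0,0,0])

```text
time: 14.72
position: [0.5364, -0.0982, 0.2365]
tool_rot: [0.022, 1.0, -0.0, 0.001]
ft_force: [-0.8, 1.2, 6.4]
grip_width: 0.0201
```

Request:
servo_tool(steps=[0.015,0.001,0,0,0,0.015,0.002,0,0,0,0.015,0.002,0,0,0])

```text
time: 15.1
position: [0.535, -0.0981, 0.2364]
tool_rot: [0.022, 1.0, -0.0, 0.002]
ft_force: [3.6, 3.6, 5.9]
grip_width: 0.0198
```

```bash
python3 look.py w6
```

```text
15.15 tcp [ 0.535  -0.0981  0.2365] grasp [ 0.5356 -0.0982  0.0725] fwdyaw -0.0441 F [2.61 3.64 5.22] 0.019662050362212878
```

View pics/w6.png

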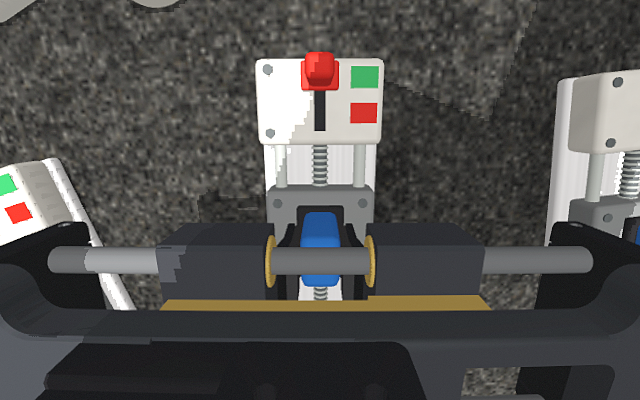

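Request:
servo_tool(steps=[0.015,0.001,0,0,0,0.015,0.002,0,0,0,0.015,0.002,0,0,0])

```text
time: 15.52
position: [0.5337, -0.0981, 0.2364]
tool_rot: [0.022, 1.0, -0.0, 0.003]
ft_force: [4.5, 3.9, 4.0]
grip_width: 0.0199
```

Middle play is about 14 mm by the arm's readings, with no slip in the pads, so this is the worn drive. I'll release it and go to its tab.

Request:
servo_tool(steps=[0.015,-0.003,0,0,0,0.05,-0.003,0,0,0,0.05,-0.003,0,0,0,0.05,-0.003,0,0,0,0.05,-0.003,0,-0.03,0,0.05,-0.003,0,-0.06,0,0.05,0.03,0,-0.07,0,0.05,0.03,0,-0.07,0,0.05,0.03,0,-0.07,0])

```text
time: 16.65
position: [0.5024, -0.097, 0.3057]
tool_rot: [0.022, 1.0, -0.0, 0.0]
ft_force: [-0.1, 0.1, -0.0]
grip_width: 0.05
```

```bash
python3 look.py w7; python3 - <<'E'
from h import *
import pickle
for n in("w4","w7"):
    c=pickle.load(open(n+".pkl","rb"));hsv=cv2.cvtColor(c["pixels"],cv2.COLOR_BGR2HSV)
    m=cv2.inRange(hsv,(0,150,70),(6,255,255))|cv2.inRange(hsv,(174,150,70),(180,255,255))
    k,l,s,ce=cv2.connectedComponentsWithStats(m)
    for i in range(1,k):
        if s[i][4]>60: print(n,s[i],ce[i].round(1),onz(c,ce[i],.065).round(4),"edges@.075",onz(c,(s[i][0],s[i][1]+3),.075).round(4),onz(c,(s[i][0]+s[i][2],s[i][1]+3),.075).round(4))
E
```

```text
16.7 tcp [ 0.5027 -0.0971  0.3055] grasp [ 0.5028 -0.0971  0.1415] fwdyaw -0.044 F [-0.24 -0.5  -0.71] 0.050106475914088296
w4 [307  59  24  25 539] [318.4  71.3] [ 0.4431 -0.0932  0.065 ] edges@.075 [ 0.4377 -0.1016  0.075 ] [ 0.4385 -0.0834  0.075 ]
w4 [537  67  53  23 832] [561.6  77.6] [0.4547 0.1048 0.065 ] edges@.075 [0.4497 0.0762 0.075 ] [0.4507 0.1192 0.075 ]
w4 [339  92  17  13 221] [347.  98.] [ 0.4644 -0.0709  0.065 ] edges@.075 [ 0.4627 -0.078   0.075 ] [ 0.4632 -0.0648  0.075 ]
w4 [566  92  17  14 205] [573.6  98.6] [0.4714 0.1176 0.065 ] edges@.075 [0.469  0.1023 0.075 ] [0.4693 0.1165 0.075 ]
w4 [ 37 146  52  23 768] [ 63.2 157.8] [ 0.5011 -0.3176  0.065 ] edges@.075 [ 0.492  -0.3295  0.075 ] [ 0.4944 -0.2846  0.075 ]
w4 [101 160  19  16 174] [110.  167.2] [ 0.5114 -0.2775  0.065 ] edges@.075 [ 0.5064 -0.277   0.075 ] [ 0.5072 -0.2608  0.075 ]
w7 [ 35  20  16  15 176] [42.5 26.7] [ 0.3581 -0.2847  0.065 ] edges@.075 [ 0.3589 -0.2808  0.075 ] [ 0.3597 -0.2695  0.075 ]
w7 [308 121  25  21 488] [320. 131.] [ 0.4399 -0.0931  0.065 ] edges@.075 [ 0.4344 -0.1013  0.075 ] [ 0.4352 -0.0838  0.075 ]
w7 [552 127  58  21 985] [579.2 137.3] [0.4522 0.104  0.065 ] edges@.075 [0.4454 0.0737 0.075 ] [0.4468 0.1177 0.075 ]
w7 [342 149  18  14 251] [350.5 155.5] [ 0.4589 -0.0709  0.065 ] edges@.075 [ 0.455  -0.0779  0.075 ] [ 0.4556 -0.065   0.075 ]
w7 [581 148  19  15 222] [590.3 155.2] [0.4662 0.1154 0.065 ] edges@.075 [0.4613 0.0982 0.075 ] [0.4618 0.113  0.075 ]
w7 [ 22 203  57  31 831] [ 50.5 218.2] [ 0.4984 -0.3168  0.065 ] edges@.075 [ 0.4846 -0.3273  0.075 ] [ 0.4866 -0.2808  0.075 ]
w7 [ 92 217  19  15 184] [101.2 224.2] [ 0.5053 -0.2749  0.065 ] edges@.075 [ 0.4983 -0.2733  0.075 ] [ 0.4989 -0.258   0.075 ]
```

View pics/w7.png

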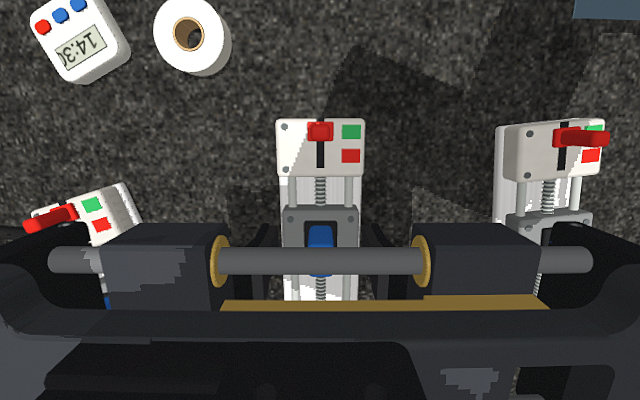

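The middle tab is at (320,131), about (0.440, -0.094). It lies on the drive axis, beside green.

Request:
servo_tool(steps=[0.04,0.03,0,0.0,0,0.04,0.063,0,0.0,0,0.04,0.063,0,0.03,0,0.04,0.063,0,0.055,0,0.04,0.063,0,0.073,0,0.04,0.063,0,0.073,0,0.005,0.063,0,0.073,0,0.005,0.063,0,0.073,0,0.005,0.063,0,0.073,0,0.005,0.063,0,0.073,0,0.005,0.063,0,0.073,0])

```text
time: 18.08
position: [0.4394, -0.0942, 0.2333]
tool_rot: [0.022, 1.0, -0.0, 0.001]
ft_force: [-0.8, -0.8, 5.0]
grip_width: 0.014
```

```bash
python3 look.py w8
```

```text
18.125 tcp [ 0.4394 -0.0942  0.2332] grasp [ 0.4395 -0.0943  0.0692] fwdyaw -0.0438 F [-1.24  0.13  6.11] 0.013776016046309398
```

View pics/w8.png

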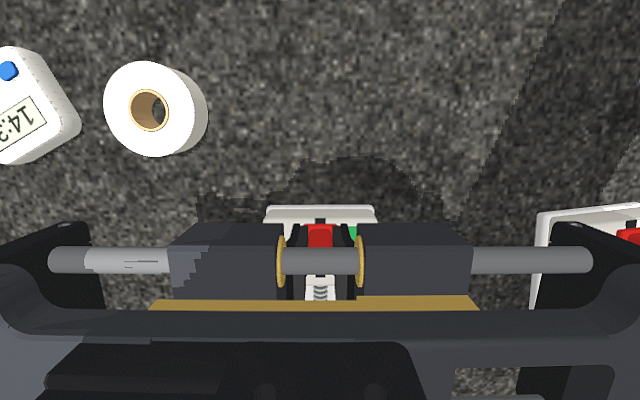

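Grip width is 14 mm, so the tab at (320,237) is held. I'll slide it away by 20 mm, then on until the stop is felt.

Request:
servo_tool(steps=[0.005,-0.004,0,0,0,0.005,-0.008,0,0,0,0.005,-0.012,0,0,0,0.005,-0.016,0,0,0,0.005,-0.019,0,0,0,0.005,-0.019,0,0,0])

```text
time: 18.88
position: [0.4584, -0.095, 0.2333]
tool_rot: [0.022, 1.0, -0.0, 0.0]
ft_force: [-1.0, -0.1, 5.2]
grip_width: 0.014
```

Request:
servo_tool(steps=[0.005,-0.001,0,0,0,0.005,-0.002,0,0,0,0.005,-0.002,0,0,0])

```text
time: 19.25
position: [0.4597, -0.095, 0.2332]
tool_rot: [0.022, 1.0, -0.0, -0.0]
ft_force: [-3.3, -1.2, 7.6]
grip_width: 0.0139
```

Request:
servo_tool(steps=[0.005,-0.001,0,0,0,0.005,-0.002,0,0,0,0.005,-0.002,0,0,0])

```text
time: 19.62
position: [0.4605, -0.0951, 0.2332]
tool_rot: [0.021, 1.0, 0.0, -0.002]
ft_force: [-6.6, -4.2, 9.4]
grip_width: 0.0136
```

The stop is reached after 20 mm. I'll release and rise.

Request:
servo_tool(steps=[0.04,0,0,0,0,0.04,0,0,0,0,0.04,0,0,0,0,0.04,0,0,-0.03,0,0.04,0,0,-0.07,0,0.04,0.0,0,-0.12,0,0.04,-0.03,0,-0.15,0,0.04,-0.05,0,-0.15,0,0.04,-0.05,0,-0.15,0,0.04,-0.05,0,-0.15,0])

```text
time: 20.88
position: [0.5111, -0.0968, 0.3818]
tool_rot: [0.022, 1.0, 0.001, -0.002]
ft_force: [-0.2, 0.5, -0.5]
grip_width: 0.0399
```

```bash
python3 look.py w9; python3 - <<'E'
from h import *
c=camera("scene");cv2.imwrite("pics/s2.png",cv2.resize(c["pixels"][135:350,250:455],None,fx=2.7,fy=2.7))
E
```

```text
20.925 tcp [ 0.511  -0.0969  0.3818] grasp [ 0.5104 -0.0966  0.2178] fwdyaw -0.0438 F [ 0.69  0.03 -0.01] 0.039934714549703425
```

View pics/w9.png

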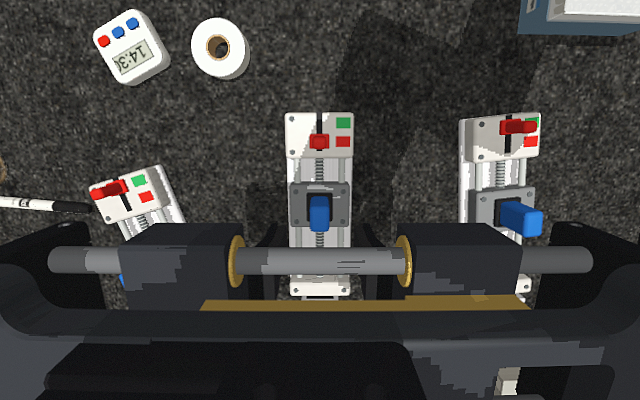

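View pics/s2.png

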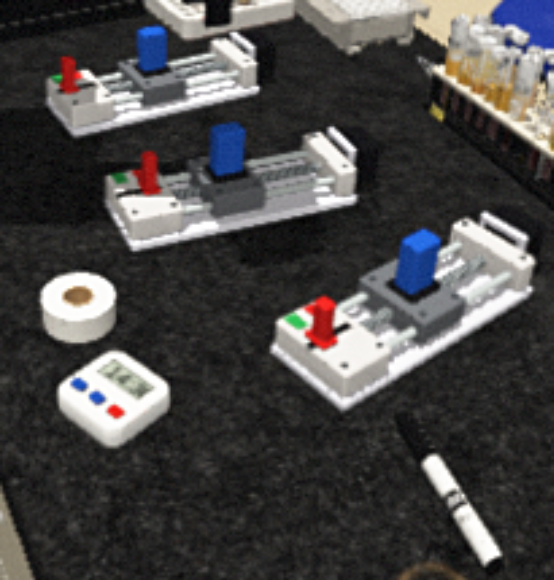

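The middle tab at (319,142) is beside the red mark, and the other two tabs are beside green. The label roll, timer and marker are where they were, and the gripper is clear at 0.0 to 0.7 N. I'll hand in now.

```bash
python3 -c "
from rig import hand_in
print(hand_in())"
```

```text
the job is handed in; nothing more can be done
None
```

The worn nut is on the middle drive. I slid its flag to the red mark, left the other two at green, and handed the job in at about 21 s.

| Drive | Free play (my estimate) | Peak force along the screw while rocking | Result |
|---|---|---|---|
| Left | about 5 mm, corrected for the arm bending | 7.3 N | Sound |
| Middle | about 14 mm, with no slip seen in the grip | 5.3 N | Worn |
| Right | not tried, as the middle one was clear | – | – |

- **Flag:** the middle tab moved 20 mm until it met its stop. The last wrist and scene views show it beside red, with the left and right tabs still beside green.
- **Bystanders:** the label roll, timer and marker looked undisturbed. I judged this by eye and did not measure it.
- **Letting go:** the gripper ended open and clear above the drives, with the force reading near zero.

**Figures that disagreed:**
- The middle play came out about 1 mm above the stated 13 mm.
- The left drive read 7.6 mm before I corrected for tool tilt under load.
- Closing on the left knob slightly off-centre gave a sideways load of up to 7 N. I relieved it before continuing.
- An upward force of up to about 10 N appeared on the tool during the pushes.

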